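Latch the drive carrier and hold it up level

TASK

On the computer desk a small carrier with two drives in it stands in its dock. First, with the carrier still in the dock, swing its keeper bar shut over the drives until it clicks into its detent; then take the carrier by its raised handle, lift it about 10 cm clear of the dock and finish while still holding it there, steady and level, drives in place. Do not tip the carrier, and leave the fan, mouse, screwdriver and jar alone.

Things in the scene. Friction and masses are not known exactly. Their poses are not given: they have to be found in the camera images.
- carrier: The drive carrier: a loose open grey tray, 156 mm along its x, 180 mm along its y, walls 25 mm high, about 0.4 kg, standing in the dock. Origin: centre of its underside, 8 mm above the desk at the start; z up. A raised handle runs along its x over the middle. The pocket with two stacked drives is on its -y side, bins of screws on +y. Loaded, it balances within about 10 mm of the handle's middle.
- handle: The carrier's rigid handle: a level aluminium crossbar 150 mm long (x), 14 mm wide (y), 16 mm high, on a flat post at each end (x = +-75 mm), free between the posts. Origin: middle of the crossbar, 92 mm above the carrier's underside (100 mm above the desk in the dock). Axes as the carrier's. Below it nothing rises over 25 mm above the carrier's underside but the keeper bar and its tab.
- keeper (a joint): Keeper bar angle (rad): 0 = shut on its stop, along the carrier's x over the drives; grows as it opens, counter-clockwise from above, the free end swinging out past the carrier's -y side. Starts at 0.7 to 1.25, limit 1.5. Slight friction: it stays where it is left. From about 0.09 a spring nub resists (about 2 N at the tab); below about 0.045 the bar snaps to 0 and is held.
- keeper_hinge (a point): Pivot of the keeper bar, fixed on the carrier at x = 65, y = -47 mm, at the bar's mid height, 30 mm above the carrier's underside. The bar is 12 mm wide, 8 mm thick.
- keeper_tab (a point): Mid height of the black upright tab on the bar's free end, 130 mm from the hinge: a round peg 14 mm across. This point is 50 mm above the carrier's underside (58 mm above the desk in the dock); the peg's top is 16 mm higher, the bar's upper face 16 mm lower. Bar shut: at x = -65, y = -47 mm in the carrier's frame, 33 mm clear of the handle's post.
- dock: The carrier's dock, fixed on the desk: a black plate 190 x 214 x 8 mm with corner guides rising 15 mm above the plate, 2 mm clear of the carrier all round, which stop the carrier from sliding. Origin: centre of its underside, on the desk, right under the carrier's origin; axes parallel to the carrier's (turned up to 0.45 rad from the desk's).
- drive_lower: The lower drive: a loose flat metal slab 100 x 70 x 7 mm, about 50 g, in the carrier's pocket, centred at about x = 0, y = -48 mm in the carrier, with 2 mm play. Origin: centre of its underside.
- drive_upper: The upper drive, the same, lying on the lower one; its top is 18 mm above the carrier's underside, 8 mm below the keeper bar.
- fan: Bystander: a 120 x 120 x 25 mm case fan lying flat. Origin: centre of its underside.
- mouse: Bystander: a computer mouse, 105 x 60 x 33 mm. Origin: centre of its underside.
- screwdriver: Bystander: a screwdriver lying on the desk. Origin: underside near its middle.
- jar: Bystander: a clear jar with a white cap, 54 mm across, 60 mm high. Origin: centre of its underside.
Not all that is in view belongs to the job. Of the things shaped like the carrier, the grey one is meant.

How it is judged:
By the outcome, as a careful person would: the job done as asked, in the order asked, and still so for the second after the job is handed in, while the arm keeps its last pose, push and grip.
It also fails if it takes over 51 s, if anything falls off the work surface, if the arm or the gripper's body presses on something with over 40 N, if the wrist force passes 120 N, or if a joint passes its speed limit or range.

ROBOT

A 6-joint arm with a two-finger parallel gripper is mounted at the origin on the work surface. World frame = base frame: x ahead of the robot, y to its left, z up, the work surface at z = 0. Lengths are in m, angles in rad, forces in N, time in s.
With the tool pointing down it reaches from about 0.4 to 0.825 m from the base axis. Payload 7 kg.
Tool frame: the origin (TCP) lies midway between the tips of the shut fingers; the grasp point (between the pads) lies 19 mm behind it; z points along the fingers, y is the line along which they close (so a half turn about z gives the same grasp; the last joint's range is limited). The gripper opens to 88 mm and grips with 3 to 60 N. Pads are 19 mm wide; open, the fingers measure 130 mm over their backs; the gripper's body (78 mm by 193 mm) begins 47 mm behind the grasp point.
Start: joints at [-0.851, 0.359, 0.012, 0, -1.224, -0.288], TCP at [0.282, -0.613, 0.227] pointing down, gripper open.
Joint ranges: [-3.07, 3.07], [-1.43, 2.12], [-1.02, 1.25], [-3.03, 1.67], [-3.05, -0], [-3.03, 3.03]. Speed limits (rad/s): [2.39, 2.39, 3.01, 3.14, 3.14, 3.14].

INTERFACE

Orientations are given as [roll, pitch, yaw] about the fixed x, y, z axes, in that order (R = Rz(yaw) Ry(pitch) Rx(roll)).
In Python, from station import telemetry, eyes, ticket, recognise, trace gives the robot as it stands. The module is installed in compiled form; this text tells all that it offers.
- The arm moves only by the tool servo_tool, never from a script. Its argument "series" is a list that holds one entry, the list of rows, each a list of 4 numbers: the shift along the tool's x, y, z in mm, then the turn about the tool's z in rad. In form: [[[x, y, z, roll], ...]]. A call has exactly 10 rows; each row shifts and turns the commanded pose from where the row before left it, along the tool's axes as they then stand; what a row does not reach is not made up. A row lasts 1/12 s, in which the tool goes at most 41.7 mm and 7.16 degrees, less where a joint would pass 70% of its speed; a pose out of reach is approached as far as the arm can. A call is refused whole if a number of a shift passes 41.7 or a number of a turn 0.125, either way. A call with a gripper value outside its range is refused whole. "claw" is the gripper's target within -1 to 1 (shut at 1, half-way at 0, fully open at -1), set as the call begins (left out, the last holds). The fingers move at their own pace and stop on an object; "grip_force" is the grip in N (left out, the last holds). Time passes only in rows, so rows that do not move let the fingers close, or fill a call up. It gives the time, the measured TCP pose, the force, the opening and the grip force at its end, in the units of the state.
- telemetry.get_state(): the state, without advancing time (a new reading comes with each control period).
- eyes.grab_frame(name): name is "scene" or "side" or "wrist"; returns the picture (420x560x3 uint8, red, green, blue); there is no depth.
- eyes.calibration(name): a dict with "mtx" (3x3 intrinsics, pixels), "rvec" (rotation vector, rad) and "tvec" (3), from world to camera coordinates, as OpenCV has them. Camera axes: x right, y down, z forward; pixel columns grow to the right and rows downward; lengths in m; the calibration is good to about 2 mm. The wrist camera is an equidistant fisheye: a pixel r from the principal point sees the ray r / f radians off the axis. A picture is of the moment at which its call begins: read the wrist's pose just before it. calibration takes no time and is no camera call; for the wrist camera it gives the pose at the moment of the call.
- ticket.job_done(): hands the job in; it is judged then, once.
Trained networks look in the newest picture that a camera, given by its name, has taken for a name from the list of things; names that differ only in an ending like _2 or _b are one class to them, and where a whole thing is asked for, a point or a joint stands for the part that bears it (a point fixed in the world has none). Each returns a list of dicts, best first, with "conf" (0 to 1); they miss things now and then, are a little off and sometimes report something else, mostly with a low value. They report only what shows in the picture. A call takes as long as a camera call. They do not tell look-alikes from the thing itself.
- recognise(camera, name): "position" ([x, y, z] in m, in world coordinates, good to about 4 mm: the middle of the surface that is visible of it).
- trace(camera, name): "mask" (420x560 bool, what is visible of it).
The state is a dict: "t": time; "q": joint angles; "qd": joint speeds; "joint_efforts": joint torques, N m; "eef_pos": TCP position; "ee_rot": TCP orientation; "force": force on the tool from outside, world axes, zero at the start; "moment": the same for the moment, N m; "width": finger opening in m; "gripper_force": force on a finger pad.
Only numpy, scipy, OpenCV 4.12 (cv2) and the standard library are available. Lean on these libraries where they do the work, as an engineer would, in place of code of your own. Each camera call takes 0.05 s, during which the arm holds its last target. There are 200 camera calls.

## Working session

There is one attempt and no reset: what is moved stays moved. The work goes in short steps, Python scripts to look and compute and a tool call to move; the robot and the scene stay as the last step left them, time stands still between calls to the robot, and variables do not carry over. Pictures are saved under pics/ and viewed, at most 10 in all, crops included, and the job is handed in when it is done.

Besides the shell and the picture viewer there is one more tool, called as name(argument=value, ...), one argument or row to a line, values as JSON. servo_tool: Moves the arm, as the interface text tells. Its arguments: {"type":"object","properties":{"series":{"type":"array"},"claw":{"type":"number"},"grip_force":{"type":"number"}},"required":["series"]}

```bash
mkdir -p pics
python3 - <<'E'
from station import telemetry, eyes, recognise
import cv2
s=telemetry.get_state(); print(s['t'],s['eef_pos'],s['ee_rot'],s['width'])
ims=[]
for c in ('scene','side'):
    im=eyes.grab_frame(c); ims.append(im)
    cv2.imwrite(f'pics/{c}0.png',im[:,:,::-1])
    for n in ('carrier','handle','keeper_tab','keeper_hinge','dock','drive_upper'):
        print(c,n,[(round(d['conf'],2),[round(float(v),3) for v in d['position']]) for d in recognise(c,n)])
E
```

```text
0.0 [ 0.28227591 -0.61261186  0.22563899] [ 3.13996427e+00 -1.35903134e-04 -2.70993048e+00] 0.0873092039987714
scene carrier [(0.97, [0.537, 0.106, 0.026]), (0.81, [0.392, -0.196, 0.018]), (0.35, [0.515, -0.006, 0.038])]
scene handle [(0.85, [0.422, -0.186, 0.098]), (0.69, [0.544, 0.099, 0.102]), (0.26, [0.669, 0.371, 0.052])]
scene keeper_tab [(0.75, [0.377, -0.235, 0.038]), (0.7, [0.518, 0.0, 0.042])]
scene keeper_hinge [(0.57, [0.513, -0.007, 0.043]), (0.56, [0.38, -0.237, 0.037])]
scene dock [(0.78, [0.595, 0.057, 0.003])]
scene drive_upper [(0.65, [0.511, 0.066, 0.027])]
side carrier [(0.66, [0.513, 0.119, 0.029])]
side handle [(0.87, [0.385, -0.18, 0.088]), (0.64, [0.512, 0.113, 0.093]), (0.24, [0.514, 0.118, 0.03])]
side keeper_tab [(0.59, [0.389, -0.227, 0.031]), (0.58, [0.462, -0.433, 0.024]), (0.48, [0.493, -0.018, 0.041])]
side keeper_hinge [(0.6, [0.387, -0.231, 0.035]), (0.51, [0.492, -0.012, 0.04])]
side dock [(0.8, [0.469, 0.192, 0.006]), (0.32, [0.491, -0.02, 0.044])]
side drive_upper [(0.89, [0.516, 0.066, 0.023])]
```

View pics/scene0.png

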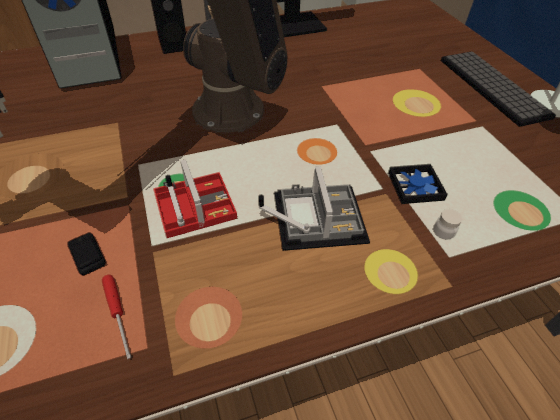

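View pics/side0.png

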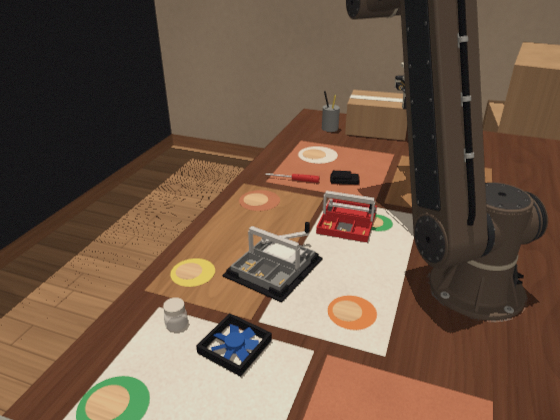

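The grey carrier is in its dock at about (322,212) in scene. Its tab is at (262,200) and the hinge near (307,228), with the bar open. The red one is a look-alike. I'll zoom in to get an accurate pose.

Run:
```python
import cv2
for c,(x,y) in {'scene':(247,160),'side':(215,210)}.items():
    im=cv2.imread(f'pics/{c}0.png')[y:y+95,x:x+125]
    im=cv2.resize(im,None,fx=6,fy=6,interpolation=cv2.INTER_CUBIC)
    for k in range(0,125,10):
        cv2.putText(im,str(x+k),(k*6,10),0,.35,(0,255,255),1); cv2.line(im,(k*6,12),(k*6,18),(0,255,255),1)
    for k in range(0,95,10):
        cv2.putText(im,str(y+k),(0,k*6+4),0,.35,(0,255,255),1); cv2.line(im,(24,k*6),(30,k*6),(0,255,255),1)
    cv2.imwrite(f'pics/{c}0z.png',im)
```

```text
(no output)
```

View pics/scene0z.png

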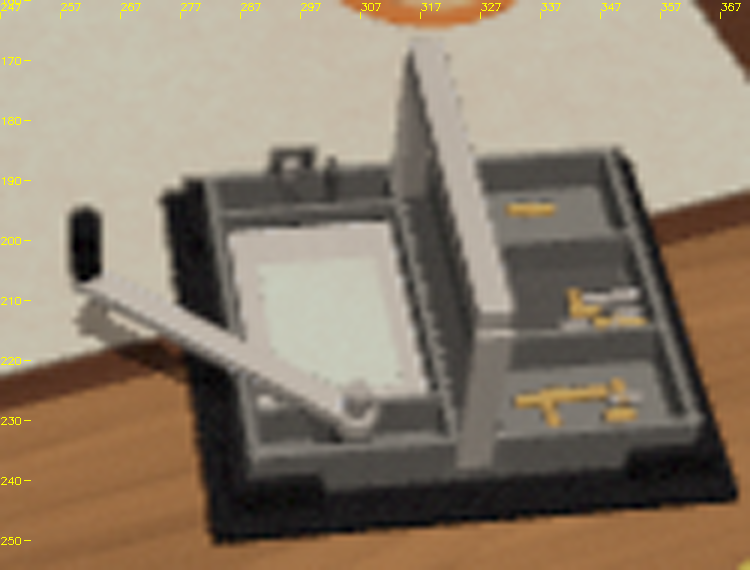

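View pics/side0z.png

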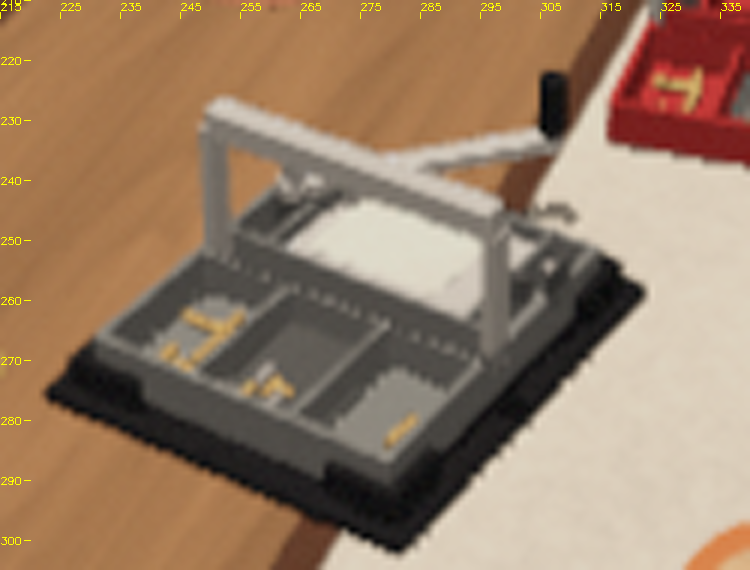

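```bash
cat > fit.py <<'E'
import numpy as np, cv2
from scipy.optimize import least_squares
from station import eyes
C={c:eyes.calibration(c) for c in('scene','side')}
O={'scene':(247,160),'side':(215,210)}
P={'scene':[((78,-90,25),(248,448)),((78,90,25),(702,420)),((-78,90,25),(615,152)),((-78,-90,25),(207,180)),((95,107,-8),(737,498)),((95,-107,-8),(215,545)),((75,7,100),(513,312)),('tab',(86,246))],
'side':[((95,107,-8),(45,395)),((-95,107,-8),(400,553)),((-95,-107,-8),(645,292)),((78,90,25),(97,333)),((-78,90,25),(385,465)),((75,7,100),(203,120)),((-75,7,100),(497,220)),('tab',(553,105))]}
def world(p,pts):
    x,y,a,k=p; c,s=np.cos(a),np.sin(a)
    q=np.array([(65-130*np.cos(k),-47-130*np.sin(k),50) if t=='tab' else t for t in pts])/1000
    return np.c_[x+c*q[:,0]-s*q[:,1],y+s*q[:,0]+c*q[:,1],q[:,2]+.008]
def res(p,full=False):
    r=[]
    for c,L in P.items():
        w=world(p,[l[0] for l in L]); K=C[c]
        px=cv2.projectPoints(w,np.array(K['rvec']),np.array(K['tvec']),np.array(K['mtx']),None)[0][:,0]
        r.append(px-(np.array([l[1] for l in L])/6-.42+np.array(O[c])))
    return r if full else np.concatenate(r).ravel()
s=least_squares(res,[.52,.1,0.1,1.],loss='soft_l1')
print(s.x.round(4)); [print(r.round(1).tolist()) for r in res(s.x,True)]
print(world(s.x,['tab',(65,-47,30),(-65,-47,50),(0,0,92)]).round(4))
E
python3 fit.py
```

```text
[ 0.519   0.1077 -0.2219  0.8842]
[[0.9, 1.4], [0.1, 0.5], [-0.1, -1.1], [0.1, -1.3], [0.5, 1.0], [-0.4, -0.1], [0.8, -0.8], [0.0, -0.3]]
[[-0.1, 0.2], [0.2, 0.6], [1.1, 0.2], [-0.5, -0.4], [0.8, -1.1], [0.4, -2.7], [-1.0, -1.5], [0.5, -0.9]]
[[ 0.4695 -0.0323  0.058 ]
 [ 0.572   0.0476  0.038 ]
 [ 0.4452  0.0762  0.058 ]
 [ 0.519   0.1077  0.1   ]]
```

The fit is good to about 2–3 mm. It gives the carrier at (0.519, 0.108), yaw -0.222, with the keeper at 0.88 rad. Next I turn the tool and close the fingers.

servo_tool(
  series=[
    [[0, 0, 0, -0.12], [0, 0, 0, -0.12], [0, 0, 0, -0.12], [0, 0, 0, -0.12], [0, 0, 0, -0.12], [0, 0, 0, -0.12], [0, 0, 0, -0.12], [0, 0, 0, -0.12], [0, 0, 0, -0.12], [0, 0, 0, -0.12]],
  ],
  claw=1,
  grip_force=10,
)

```text
t: 1.53
eef_pos: [0.2825, -0.613, 0.2266]
ee_rot: [-3.142, -0.0, -1.504]
force: [-0.0, -0.9, -0.6]
width: 0.0267
gripper_force: 0.0
```

```bash
cat > go.py <<'E'
import sys,numpy as np
from station import telemetry
# usage: go.py x y z yaw -> tool-axes shift (mm) and turn left
def go(x,y,z,yaw):
    s=telemetry.get_state(); p=s['eef_pos']; a=s['ee_rot'][2]
    d=1000*(np.array([x,y,z])-p); c,q=np.cos(a),np.sin(a)
    print('t',round(s['t'],2),'p',p.round(4),'rot',np.round(s['ee_rot'],3),'q',np.round(s['q'],2),'F',np.round(s['force'],1),'w',round(s['width'],4))
    print('tool shift',np.round([c*d[0]+q*d[1],q*d[0]-c*d[1],-d[2]],1),'turn',round(-((yaw-a+np.pi)%(2*np.pi)-np.pi),3))
if __name__=='__main__': go(*map(float,sys.argv[1:]))
E
python3 go.py .4917 -.0607 .054 -.909
```

```text
t 1.53 p [ 0.2825 -0.613   0.2266] rot [-3.142 -0.    -1.504] q [-0.85  0.36  0.01  0.   -1.22  0.92] F [-0.  -0.9 -0.6] w 0.0267
tool shift [-537.1 -245.7  172.6] turn -0.595
```

servo_tool(
  series=[
    [[0, 0, 0, -0.119], [0, 0, 0, -0.119], [0, 0, 0, -0.119], [0, 0, 0, -0.119], [0, 0, 0, -0.119], [-20, -33, 0, 0], [-20, -33, 0, 0], [-20, -33, 0, 0], [-20, -33, 0, 0], [-20, -33, 0, 0]],
  ],
)

```text
t: 2.37
eef_pos: [0.3524, -0.4316, 0.2266]
ee_rot: [-3.141, -0.0, -0.915]
force: [1.2, -0.4, 0.1]
width: 0.0002
gripper_force: 0.0
```

servo_tool(
  series=[
    [[-20, -33, 0, 0], [-20, -33, 0, 0], [-20, -33, 0, 0], [-20, -33, 0, 0], [-20, -33, 0, 0], [-20, -33, 0, 0], [-20, -33, 0, 0], [-20, -33, 0, 0], [-20, -33, 0, 0], [-20, -33, 0, 0]],
  ],
)

```text
t: 3.2
eef_pos: [0.4921, -0.0714, 0.2271]
ee_rot: [-3.141, -0.001, -0.915]
force: [0.8, -1.0, -0.2]
width: 0.0004
gripper_force: 0.0
```

```bash
python3 go.py .4917 -.0607 .054 -.909
```

```text
t 3.2 p [ 0.4921 -0.0714  0.2271] rot [-3.141e+00 -1.000e-03 -9.150e-01] q [ 0.25  0.06 -0.37  0.   -1.14  0.4 ] F [ 0.8 -1.  -0.2] w 0.0004
tool shift [ -8.7  -6.2 173.1] turn -0.006
```

servo_tool(
  series=[
    [[0, 0, 20, 0], [0, 0, 20, 0], [0, 0, 20, 0], [0, 0, 20, 0], [0, 0, 20, 0], [0, 0, 20, 0], [0, 0, 20, 0], [0, 0, 20, 0], [0, 0, 12, 0], [0, 0, 0, 0]],
  ],
)

```text
t: 4.03
eef_pos: [0.49, -0.0736, 0.0523]
ee_rot: [3.138, 0.002, -0.915]
force: [-1.1, -0.8, -0.1]
width: 0.0005
gripper_force: 0.0
```

```bash
python3 go.py .4917 -.0607 .054 -.909
python3 - <<'E'
from station import eyes
import cv2,numpy as np
a=eyes.grab_frame('scene')[140:270,220:380]; b=eyes.grab_frame('side')[190:320,215:375]
im=np.vstack([a,b])[:,:,::-1]
cv2.imwrite('pics/pre.png',cv2.resize(np.hstack([a,b])[:,:,::-1],None,fx=2.5,fy=2.5,interpolation=cv2.INTER_CUBIC))
E
```

```text
t 4.03 p [ 0.49   -0.0736  0.0523] rot [ 3.138e+00  2.000e-03 -9.150e-01] q [ 0.25  0.26 -0.6  -0.   -0.72  0.41] F [-1.1 -0.8 -0.1] w 0.0005
tool shift [-9.2 -9.2 -1.7] turn -0.006
```

View pics/pre.png

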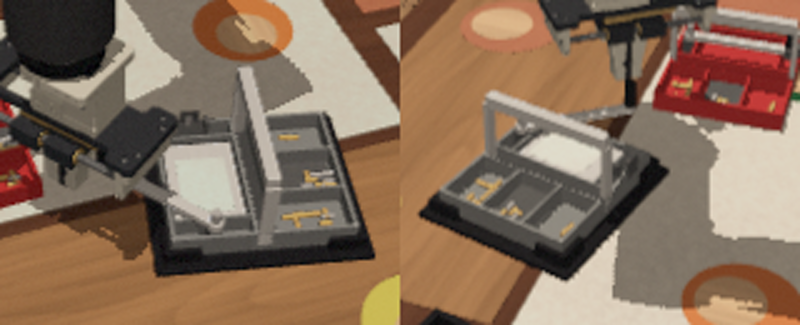

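The gripper is on the outer side of the tab and clear of the carrier. Now the arc push.

servo_tool(
  series=[
    [[-9, -3, 0, 0], [-9, -3, 0, 0], [-9, -3, 0, 0], [-6.5, 0.7, 0, 0.05], [-6.5, 0.7, 0, 0.05], [-6.5, 0.7, 0, 0.05], [-6.5, 0.7, 0, 0.05], [-6.5, 0.7, 0, 0.05], [-6.5, 0.7, 0, 0.05], [-6.5, 0.7, 0, 0.05]],
  ],
)

```text
t: 4.97
eef_pos: [0.456, -0.0081, 0.0553]
ee_rot: [-3.14, 0.0, -1.267]
force: [0.1, 0.6, -0.1]
width: 0.0002
gripper_force: 0.1
```

```bash
cat > ang.py <<'E'
import numpy as np
from station import telemetry,eyes,recognise
h=np.array([.572,.0476]); a=-.2219
s=telemetry.get_state(); v=s['eef_pos'][:2]-h
# contact: finger centre 16.5 mm behind tab
th=np.arctan2(-v[1],-v[0])-a; th=(th+np.pi)%(2*np.pi)-np.pi
print('r',np.hypot(*v).round(4),'theta if touching',(th-np.arctan2(16.5,130)).round(3))
for c in('scene','side'):
    eyes.grab_frame(c)
    for d in recognise(c,'keeper_tab'):
        p=np.array(d['position']); w=p[:2]-h
        if p[1]>-.1: print(c,round(d['conf'],2),p.round(3),'th',(np.arctan2(-w[1],-w[0])-a).round(3))
E
python3 ang.py; python3 go.py .4416 .0601 .054 -1.793
```

```text
r 0.1287 theta if touching 0.543
scene 0.71 [0.526 0.03  0.04 ] th 0.595
side 0.7 [0.461 0.013 0.044] th 0.525
t 5.17 p [ 0.4564 -0.0086  0.0551] rot [-3.14   0.    -1.262] q [ 0.41  0.2  -0.68  0.   -0.69 -0.11] F [-0.  -0.8  0.5] w 0.0006
tool shift [-69.9  -6.8   1.1] turn 0.531
```

servo_tool(
  series=[
    [[-6.5, 0.7, 0, 0.05], [-6.5, 0.7, 0, 0.05], [-6.5, 0.7, 0, 0.05], [-6.5, 0.7, 0, 0.05], [-6.5, 0.7, 0, 0.05], [-6.5, 0.7, 0, 0.05], [-6.5, 0.7, 0, 0.05], [-6.5, 0.7, 0, 0.05], [-6.5, 0.7, 0, 0.05], [0, 0, 0, 0]],
  ],
)

```text
t: 6.0
eef_pos: [0.4441, 0.0484, 0.0548]
ee_rot: [-3.141, 0.0, -1.715]
force: [0.2, 0.5, -0.3]
width: 0.0002
gripper_force: 0.0
```

```bash
python3 ang.py; python3 go.py .4416 .0601 .054 -1.793
```

```text
r 0.1279 theta if touching 0.09
scene 0.48 [0.521 0.051 0.041] th 0.149
side 0.76 [0.497 0.056 0.043] th 0.108
t 6.2 p [0.4439 0.0475 0.0546] rot [-3.141  0.    -1.713] q [ 0.55  0.18 -0.7  -0.   -0.69 -0.69] F [ 0.  -0.6  0.1] w 0.0005
tool shift [-12.1   4.1   0.6] turn 0.08
```

Now slowly through the detent. I'm aiming at the snap point first, so a few mm at a time while I watch the force.

servo_tool(
  series=[
    [[-1.5, 0.2, 0, 0.01], [-1.5, 0.2, 0, 0.01], [-1.5, 0.2, 0, 0.01], [-1.5, 0.2, 0, 0.01], [-1.5, 0.2, 0, 0.01], [-1.5, 0.2, 0, 0.01], [-1, 0.1, 0, 0.01], [-1, 0.1, 0, 0.01], [0, 0, 0, 0], [0, 0, 0, 0]],
  ],
)

```text
t: 7.03
eef_pos: [0.4445, 0.059, 0.0546]
ee_rot: [-3.141, 0.0, -1.795]
force: [0.6, -0.1, -0.0]
width: 0.0004
gripper_force: 0.0
```

```bash
python3 ang.py; python3 go.py .4416 .0601 .054 -1.793
```

```text
r 0.128 theta if touching 0.007
scene 0.71 [0.556 0.098 0.106] th -1.03
scene 0.65 [0.523 0.06  0.042] th -0.025
side 0.57 [0.499 0.063 0.044] th 0.012
t 7.23 p [0.4445 0.0589 0.0546] rot [-3.141  0.    -1.795] q [ 0.57  0.18 -0.7   0.   -0.69 -0.8 ] F [-0.2  0.7 -0.2] w 0.0001
tool shift [-0.6  3.1  0.6] turn -0.002
```

servo_tool(
  series=[
    [[-1, 0, 0, 0], [-1, 0, 0, 0], [-1, 0, 0, 0], [-1, 0, 0, 0], [0, 0, 0, 0], [0, 0, 0, 0], [0, 0, 0, 0], [0, 0, 0, 0], [0, 0, 0, 0], [0, 0, 0, 0]],
  ],
)

```text
t: 8.07
eef_pos: [0.4438, 0.0608, 0.0542]
ee_rot: [3.139, -0.004, -1.795]
force: [-0.8, -10.5, 3.9]
width: 0.0003
gripper_force: 4.7
```

That is firm contact against the stop at 10 N. I'll back off and raise.

servo_tool(
  series=[
    [[5, 0, 0, 0], [10, 0, 0, 0], [15, 0, 0, 0], [10, 0, 0, 0], [0, 0, -20, 0], [0, 0, -25, 0], [0, 0, -25, 0], [0, 0, -25, 0], [0, 0, -25, 0], [0, 0, -20, 0]],
  ],
  claw=-1,
)

```text
t: 8.9
eef_pos: [0.4367, 0.0235, 0.1967]
ee_rot: [-3.14, 0.002, -1.795]
force: [0.3, 0.1, -0.3]
width: 0.0617
gripper_force: 0.0
```

servo_tool(
  series=[
    [[0, 0, 0, -0.12], [0, 0, 0, -0.12], [0, 0, 0, -0.12], [0, 0, 0, -0.12], [0, 0, 0, -0.12], [0, 0, 0, -0.12], [0, 0, 0, -0.12], [0, 0, 0, -0.12], [0, 0, 0, -0.12], [0, 0, 0, -0.12]],
  ],
)

```text
t: 9.73
eef_pos: [0.4363, 0.0235, 0.1946]
ee_rot: [-3.141, -0.0, -0.589]
force: [0.4, 0.5, -1.1]
width: 0.0874
gripper_force: 0.0
```

```bash
python3 go.py .519 .1077 .2 -.222
python3 - <<'E'
from station import eyes
import cv2,numpy as np
a=eyes.grab_frame('scene')[140:270,220:380]; b=eyes.grab_frame('side')[190:320,215:375]
cv2.imwrite('pics/shut.png',cv2.resize(np.hstack([a,b])[:,:,::-1],None,fx=2.5,fy=2.5,interpolation=cv2.INTER_CUBIC))
E
```

```text
t 9.73 p [0.4363 0.0235 0.1946] rot [-3.141 -0.    -0.589] q [ 0.51 -0.02 -0.53 -0.   -1.06  0.47] F [ 0.4  0.5 -1.1] w 0.0874
tool shift [  21.9 -116.    -5.4] turn -0.367
```

View pics/shut.png

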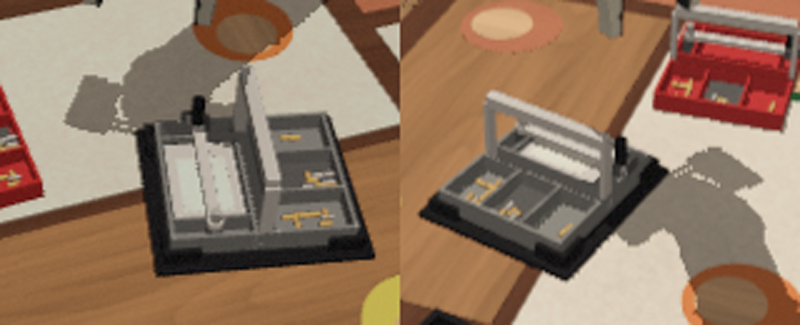

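The bar is now shut, lying parallel to the handle with the tab at about (199,108) left and (620,155) right. I'll check that against the predicted projection while turning above the handle.

servo_tool(
  series=[
    [[0, 0, 0, -0.12], [0, 0, 0, -0.12], [0, 0, 0, -0.12], [0, 0, 0, -0.007], [8, -22, 0, 0], [8, -22, 0, 0], [8, -22, 0, 0], [8, -22, 0, 0], [8, -21, 0, 0], [0, 0, 0, 0]],
  ],
)

```text
t: 10.67
eef_pos: [0.5021, 0.1234, 0.1943]
ee_rot: [-3.141, -0.001, -0.234]
force: [0.2, -0.3, 0.2]
width: 0.0879
gripper_force: 0.0
```

```bash
python3 go.py .519 .1077 .081 -.222
python3 - <<'E'
import fit,cv2,numpy as np
from station import eyes,recognise
for th in(0,.06,.12):
  p=list(fit.s.x[:3])+[th]
  for c in fit.C:
    K=fit.C[c];print(th,c,cv2.projectPoints(fit.world(p,['tab']),np.array(K['rvec']),np.array(K['tvec']),np.array(K['mtx']),None)[0].ravel().round(1))
print('obs scene 299.6 183.2 side 303 252')
eyes.grab_frame('side')
for d in recognise('side','handle')[:2]: print(d)
E
```

```text
t 10.67 p [0.5021 0.1234 0.1943] rot [-3.141e+00 -1.000e-03 -2.340e-01] q [ 0.62  0.12 -0.38  0.   -1.07  0.72] F [ 0.2 -0.3  0.2] w 0.0879
tool shift [ 20.1  11.3 113.3] turn -0.012
[ 0.519   0.1077 -0.2219  0.8842]
[[0.9, 1.4], [0.1, 0.5], [-0.1, -1.1], [0.1, -1.3], [0.5, 1.0], [-0.4, -0.1], [0.8, -0.8], [0.0, -0.3]]
[[-0.1, 0.2], [0.2, 0.6], [1.1, 0.2], [-0.5, -0.4], [0.8, -1.1], [0.4, -2.7], [-1.0, -1.5], [0.5, -0.9]]
[[ 0.4695 -0.0323  0.058 ]
 [ 0.572   0.0476  0.038 ]
 [ 0.4452  0.0762  0.058 ]
 [ 0.519   0.1077  0.1   ]]
0 scene [298.8 184. ]
0 side [303.5 248.8]
0.06 scene [295.8 184.2]
0.06 side [304.9 247.4]
0.12 scene [292.8 184.6]
0.12 side [306.1 245.9]
obs scene 299.6 183.2 side 303 252
{'position': [0.3856, -0.1809, 0.0864], 'conf': 0.77}
{'position': [0.5137, 0.1126, 0.0931], 'conf': 0.69}
```

Shut is confirmed: the projections match θ=0. Next, descend onto the handle.

servo_tool(
  series=[
    [[10, 5.5, 0, -0.006], [10, 5.5, 0, -0.006], [0, 0, 15, 0], [0, 0, 15, 0], [0, 0, 18, 0], [0, 0, 18, 0], [0, 0, 18, 0], [0, 0, 16, 0], [0, 0, 13, 0], [0, 0, 0, 0]],
  ],
)

```text
t: 11.6
eef_pos: [0.5148, 0.104, 0.0793]
ee_rot: [3.139, 0.004, -0.221]
force: [-0.8, 0.0, -0.5]
width: 0.0874
gripper_force: 0.0
```

```bash
python3 go.py .519 .1077 .081 -.222
python3 - <<'E'
from station import eyes
import cv2,numpy as np
a=eyes.grab_frame('scene')[140:270,220:380]; b=eyes.grab_frame('side')[190:320,215:375]
cv2.imwrite('pics/grasp.png',cv2.resize(np.hstack([a,b])[:,:,::-1],None,fx=2.5,fy=2.5,interpolation=cv2.INTER_CUBIC))
E
```

```text
t 11.6 p [0.5148 0.104  0.0793] rot [ 3.139  0.004 -0.221] q [ 0.57  0.26 -0.5  -0.   -0.81  0.78] F [-0.8  0.  -0.5] w 0.0874
tool shift [ 3.3 -4.5 -1.7] turn 0.001
```

View pics/grasp.png

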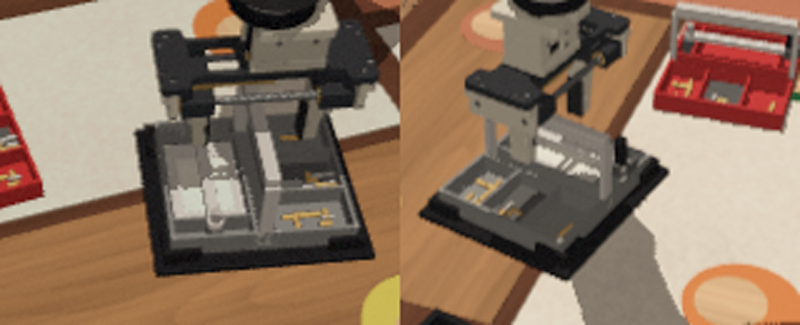

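The fingers straddle the crossbar. A small correction, then close gently before firming the grip.

servo_tool(
  series=[
    [[3, -4, -1, 0], [0, 0, 0, 0], [0, 0, 0, 0], [0, 0, 0, 0], [0, 0, 0, 0], [0, 0, 0, 0], [0, 0, 0, 0], [0, 0, 0, 0], [0, 0, 0, 0], [0, 0, 0, 0]],
  ],
  claw=1,
  grip_force=20,
)

```text
t: 12.53
eef_pos: [0.5208, 0.109, 0.0825]
ee_rot: [3.142, 0.0, -0.216]
force: [-0.1, -0.2, -0.3]
width: 0.0261
gripper_force: 0.0
```

servo_tool(
  series=[
    [[0, 0, 0, 0], [0, 0, 0, 0], [0, 0, 0, 0], [0, 0, 0, 0], [0, 0, 0, 0], [0, 0, 0, 0], [0, 0, 0, 0], [0, 0, 0, 0], [0, 0, 0, 0], [0, 0, 0, 0]],
  ],
  grip_force=45,
)

```text
t: 13.37
eef_pos: [0.5207, 0.1082, 0.0825]
ee_rot: [3.14, 0.0, -0.216]
force: [2.6, -5.1, 0.2]
width: 0.0139
gripper_force: 45.0
```

Gripped at 14 mm width. Lift slowly.

servo_tool(
  series=[
    [[0, 0, -1, 0], [0, 0, -2, 0], [0, 0, -3, 0], [0, 0, -4, 0], [0, 0, -5, 0], [0, 0, -5, 0], [0, 0, -5, 0], [0, 0, -5, 0], [0, 0, -5, 0], [0, 0, -5, 0]],
  ],
)

```text
t: 14.2
eef_pos: [0.5209, 0.1091, 0.1233]
ee_rot: [-3.141, -0.0, -0.216]
force: [-0.3, 0.3, -5.2]
width: 0.0135
gripper_force: 45.0
```

servo_tool(
  series=[
    [[0, 0, -6, 0], [0, 0, -6, 0], [0, 0, -6, 0], [0, 0, -6, 0], [0, 0, -6, 0], [0, 0, -6, 0], [0, 0, -6, 0], [0, 0, -6, 0], [0, 0, -6, 0], [0, 0, -4, 0]],
  ],
)

```text
t: 15.03
eef_pos: [0.521, 0.1091, 0.1814]
ee_rot: [-3.141, -0.001, -0.216]
force: [-0.7, -0.1, -5.3]
width: 0.0135
gripper_force: 45.0
```

servo_tool(
  series=[
    [[0, 0, -3, 0], [0, 0, -2, 0], [0, 0, 0, 0], [0, 0, 0, 0], [0, 0, 0, 0], [0, 0, 0, 0], [0, 0, 0, 0], [0, 0, 0, 0], [0, 0, 0, 0], [0, 0, 0, 0]],
  ],
)

```text
t: 15.87
eef_pos: [0.5208, 0.109, 0.1855]
ee_rot: [3.142, 0.0, -0.216]
force: [-0.5, -0.3, -4.6]
width: 0.0141
gripper_force: 45.0
```

```bash
python3 go.py .5207 .1082 .1825 -.216
python3 - <<'E'
from station import eyes
import cv2,numpy as np
a=eyes.grab_frame('scene')[110:270,220:380]; b=eyes.grab_frame('side')[160:320,215:375]
cv2.imwrite('pics/lift.png',cv2.resize(np.hstack([a,b])[:,:,::-1],None,fx=2.5,fy=2.5,interpolation=cv2.INTER_CUBIC))
E
```

```text
t 15.87 p [0.5208 0.109  0.1855] rot [ 3.142  0.    -0.216] q [ 0.58  0.16 -0.36 -0.   -1.05  0.78] F [-0.5 -0.3 -4.6] w 0.0141
tool shift [0.1 0.8 3. ] turn 0.0
```

View pics/lift.png

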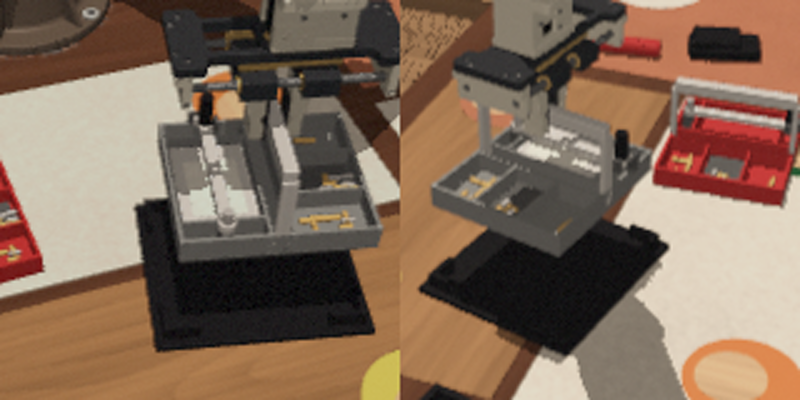

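The carrier hangs level 103 mm above its seat, with the dock empty below it at about (255,290) left. The bar is shut and the drives are in place.

```bash
python3 -c "
from station import ticket
print(ticket.job_done())"
```

```text
the job is handed in; nothing more can be done
None
```

The keeper bar is shut against its stop, and the carrier is held level by its handle about 10 cm above the dock with the drives in place. The job is handed in at about 16 s of the 51 s allowed.

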